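# Third hand: hold a finial post against the sprung stop of an assembly jig

### The job

Take the finial post (the square bar with a turned ball on one end), lay it in the track of the plywood jig with its square end leading, and slide it under the wooden bridge until it meets the steel plate of the sprung stop. Press the plate back about half of its 20 mm travel (about 10 newtons), never all the way, and finish while still holding the post pressed there with the gripper, steady and flat on the jig, so that I can drive a screw through the bridge. Leave everything else on the bench as it is.

Things in the scene. Friction and masses are not known exactly. Their poses are not given: they have to be found in the camera images.
- post: Finial post of pale wood, 0.13-0.21 kg, loose: square-cut bar 160 long, 36 wide, 46 high, with a neck and turned ball (36 diameter) on one end, 200 long in all. Origin: middle of the 200 mm, on the underside; x points from ball to square end (bar from x = -60 to +100, ball end at -100), z up. Balance point at about x = +10. It starts at one of two places, the offcut at the other.
- post_head (a point): Centre of the post's square end face (post x = +100, 23 above its underside).
- jig: Jig fixed to the bench, place and yaw vary: plywood bed 380 x 130 x 12 thick. Origin: on the bench, on the track's centre line; x along the track towards the stop, z up; bed from x = -200 to +180. The stop's back block: x = 150 to 175, top 62 above the bench.
- track_mouth (a point): Jig x = -60, on the bed's top (12 above the bench), on the centre line: here the straight track begins. Two wooden guide strips, 8 high and 14 wide, lie on the bed 42 apart from x = -60 to +90; behind this point they flare open, to a gap of about 70 at x = -118.
- bridge (a point): Middle of the underside of the wooden bridge, jig x = 70, 64 above the bench: 52 over the bed, so 6 over a post lying in the track. The bridge crosses the track from x = 55 to 85, opening 74 wide, top 80 above the bench, with a steel bush 4 high on it. The post enters from the -x side.
- stop (a joint): Travel of the sprung stop plate along jig +x, in m: 0 = at rest, 0.020 = pushed fully back on its end stop. Spring without preload, 1 N per mm: 10 mm is 10 N. It springs back when released.
- stop_face (a point): Centre of the stop plate's front face (steel plate 70 wide, 44 high, 10 thick, 1 above the bed; two guide pins with springs behind). It moves with the plate; at rest it is at jig x = +100, 35 above the bench.
- offcut: Plain square-cut bar of the same pale wood, no ball, 150 x 36 x 46 high; bystander, leave it. Origin: centre of the underside, x along it.
- screw_tray: Black open tray 100 x 75 x 28 high on the bench beside the jig; bystander. Origin: centre of the underside.
- glue: Yellow glue bottle, 60 diameter, 170 high, standing; bystander. Origin: centre of the underside.
- hammer: Hammer lying on the bench; bystander. Origin: middle, underside.
- half_ball: Turned wooden half ball, 70 diameter, 34 high, flat side down; bystander. Origin: centre of the underside.
- half_ball2: Second turned half ball of darker wood, same size; bystander. Origin: centre of the underside.
- tape_measure: Grey tape measure case 70 x 40 x 65 high; bystander. Origin: centre of the underside.
Mind the look-alikes: they are no part of the job. Leave any green or yellow look-alike of the post alone.

How it is judged:
On the way:
1. the post lies in the track, square end leading, its square end not yet at the stop (y of post in the frame of jig between -0.006 and 0.006 m and z of post in the frame of jig between 0.006 and 0.018 m and angle between the x axis of post and the x axis of jig, either way round below 0.08 rad and x of post_head in the frame of jig between -0.1 and 0.097 m), for 0.05 s.
At the end, for the whole second after the job is handed in: Through the last second the post lies flat and upright in the track (within 6 mm of its centre line and bed, 0.08 rad of its direction), square end pressing the stop plate with 6 to 15 N (plate back 6 to 15 mm), held by the fingers (over 3 N) and still (under 10 mm/s) (y of post in the frame of jig between -0.006 and 0.006 m and z of post in the frame of jig between 0.006 and 0.018 m and angle between the x axis of post and the x axis of jig, either way round below 0.08 rad and contact force between post and stop between 6 and 15 N and value of joint stop between 0.006 and 0.015 m and distance between post_head and stop_face below 0.01 m and contact force between the fingers and post above 3 N and linear speed of post below 0.01 m/s and angle between post's own z axis and vertical below 0.1 rad); the arm keeps its last pose, push and grip.
It fails at once if the stop is driven onto its end (over 19 mm) (value of joint stop above 0.019 m).
It fails at once if a bystander (offcut, tray, glue, hammer, half ball, tape measure) is moved by more than 30 mm (distance of any of offcut, screw_tray, glue, hammer, half_ball, half_ball2, tape_measure from where it was at the start of the episode above 0.03 m).
It also fails if it takes over 38 s, if anything falls off the work surface, if the arm or the gripper's body presses on something with over 40 N, if the wrist force passes 120 N, or if a joint passes its speed limit or range.

### The arm

A 6-joint arm with a two-finger parallel gripper is mounted at the origin on the work surface. World frame = base frame: x ahead of the robot, y to its left, z up, the work surface at z = 0. Lengths are in m, angles in rad, forces in N, time in s.
With the tool pointing down it reaches from about 0.35 to 0.775 m from the base axis. Payload 5.5 kg.
Tool frame: the origin (TCP) lies on the centre line of the jaws, within the pads' length; the fingertips stand 17 mm ahead of it and the grasp point (between the pads) lies 2 mm behind it; z points along the fingers, y is the direction in which the jaws open and shut (so a half turn about z gives the same grasp; the last joint's range is limited). The gripper opens to 85 mm and grips with 20 to 120 N. Pads are 22 mm wide; open, the fingers measure 114 mm over their backs; the gripper's body (76 mm by 85 mm) begins 54 mm behind the grasp point. The pads swing forward as they close: fully open they stand 13 mm farther back than shut.
Start: joints at [0.995, 0.313, 0.046, 1.304, 0, 1.431], TCP at [0.243, 0.521, 0.248] pointing down, gripper open.
Joint ranges: [-2.76, 2.76], [-0.86, 1.69], [-1.03, 1.26], [-2.2, 2.34], [-1.47, 1.5], [-3.14, 3.14]. Speed limits (rad/s): [2.57, 2.57, 3.14, 3.14, 3.14, 3.14].

### API

Orientations are given as a unit quaternion [w, x, y, z].
In Python, from workcell import env gives the robot as it stands.
- The arm moves only by the tool servo_tool, never from a script. Its argument "increments" is a list of rows, each an object of numbers: "claw": the closure, from 0 (fully open) to 1 (shut); "x", "y", "z": the shift along the world's x, y, z in units of 25 mm (1.0 is 25 mm); "ax", "ay", "az": the turn, a rotation vector about the world's x, y, z in units of 8 degrees (1.0 is 8 degrees). A call has 1 to 5 rows; each row shifts and turns the commanded pose from where the row before left it; what a row does not reach is not made up. A row lasts 1/10 s, in which the tool goes at most 50 mm and 8.59 degrees, less where a joint would pass 70% of its speed; a pose out of reach is approached as far as the arm can. A call is refused whole if a number of a shift passes 1 or a number of a turn 1, either way. A call with a gripper value outside its range is refused whole. The fingers move at their own pace and stop on an object; "newtons" is the grip in N (left out, the last holds). Time passes only in rows, so rows that do not move let the fingers close. It gives the time, the measured TCP pose, the force and the opening at its end, in the units of the state.
- env.get_state(): the state, without advancing time (a new reading comes with each control period).
- env.read_camera(name): name is "scene" or "top" or "wrist"; returns the picture (384x512x3 uint8, red, green, blue); there is no depth.
- env.calibration(name): a dict with "K" (3x3 intrinsics, pixels), "world_to_cam" (4x4, takes a point from world to camera coordinates). Camera axes: x right, y down, z forward; pixel columns grow to the right and rows downward; lengths in m; the calibration is good to about 2 mm. The wrist camera is an equidistant fisheye: a pixel r from the principal point sees the ray r / f radians off the axis. A picture is of the moment at which its call begins: read the wrist's pose just before it. calibration takes no time and is no camera call; for the wrist camera it gives the pose at the moment of the call.
- env.hand_in(): hands the job in, once; it reports no verdict.
The state is a dict: "clock": time; "joint_pos": joint angles; "qvel": joint speeds; "tau": joint torques, N m; "tcp_pos": TCP position; "orientation": TCP orientation; "wrist_force": force on the tool from outside, world axes, zero at the start; "ft_torque": the same for the moment, N m; "finger_gap": finger opening in m.
Only numpy, scipy, OpenCV 4.12 (cv2) and the standard library are available. Lean on these libraries where they do the work, as an engineer would, in place of code of your own. Each camera call takes 0.05 s, during which the arm holds its last target.

## Working session

There is one attempt and no reset: what is moved stays moved. The work goes in short steps, Python scripts to look and compute and a tool call to move; the robot and the scene stay as the last step left them, time stands still between calls to the robot, and variables do not carry over. Pictures are saved under pics/ and viewed, and the job is handed in when it is done.

Besides the shell and the picture viewer there is one more tool, called after "Request:" as a command line: name --argument value ..., lists and objects as JSON in quotes. servo_tool: Moves the arm, as the interface text tells. Its arguments: {"type":"object","properties":{"increments":{"type":"array"},"newtons":{"type":"number"}},"required":["increments"]}

```bash
ls; mkdir -p pics
python3 - <<'E'
from workcell import env
import cv2
print(env.get_state())
for n in ("top","scene"):
    im=env.read_camera(n); cv2.imwrite(f"pics/{n}0.png",im[:,:,::-1]); c=env.calibration(n); print(n,c["K"],c["world_to_cam"])
E
```

```text
pics
{'clock': 0.0, 'joint_pos': array([9.95424802e-01, 3.13996326e-01, 4.49558067e-02, 1.30356008e+00,
       1.08051335e-06, 1.43120805e+00]), 'qvel': array([-0.00060552,  0.00178397, -0.00114692,  0.00057599, -0.00101807,
        0.0003577 ]), 'tau': array([ 9.50523208e-04, -4.80620670e+01,  2.98534423e+01,  1.92771899e-02,
       -8.59030956e-05,  2.12220982e-05]), 'tcp_pos': array([0.2424609 , 0.52085717, 0.24740166]), 'orientation': array([-3.16177323e-04,  2.16171493e-01,  9.76354993e-01, -8.44917240e-04]), 'wrist_force': array([ 0.64108387, -0.39352585,  0.00904227]), 'ft_torque': array([-0.02285118, -0.03536468,  0.05118241]), 'finger_gap': 0.08559510774611147}
top [[430.68237255   0.         256.42304587]
 [  0.         430.68237255 192.76990949]
 [  0.           0.           1.        ]] [[-0.02838502 -0.99959467 -0.00218599 -0.09470886]
 [-0.98621084  0.02836152 -0.16304538  0.56057987]
 [ 0.16304129 -0.0024722  -0.98661615  1.57071765]
 [ 0.          0.          0.          1.        ]]
scene [[364.21196353   0.         253.69157819]
 [  0.         364.21196353 186.18620883]
 [  0.           0.           1.        ]] [[-0.77331034  0.63397419  0.00823713  0.4908399 ]
 [ 0.44561747  0.55270616 -0.70423076 -0.12029636]
 [-0.45101684 -0.54091832 -0.70992336  1.89676553]
 [ 0.          0.          0.          1.        ]]
```

View pics/top0.png

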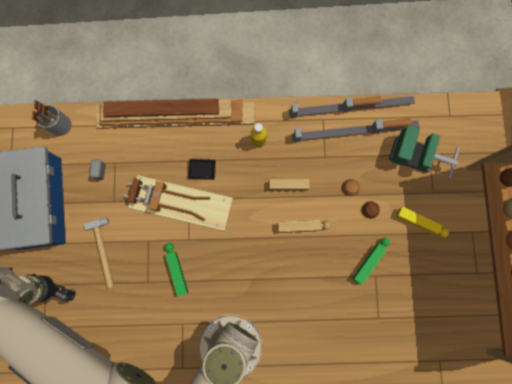

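View pics/scene0.png

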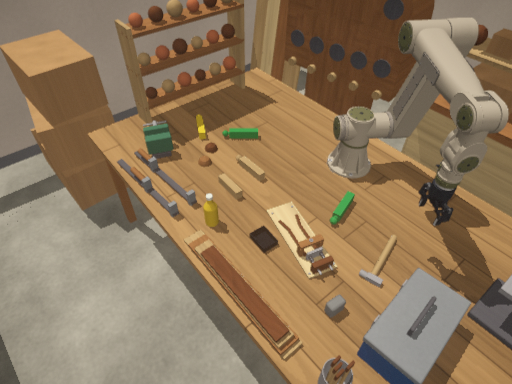

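Run:
```python
import cv2
im=cv2.imread("pics/top0.png"); 
cv2.imwrite("pics/top0L.png",cv2.resize(im[120:330,20:220],None,fx=2.8,fy=2.8,interpolation=cv2.INTER_CUBIC))
cv2.imwrite("pics/top0R.png",cv2.resize(im[100:300,190:440],None,fx=3,fy=3,interpolation=cv2.INTER_CUBIC))
```

```text
(no output)
```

View pics/top0L.png

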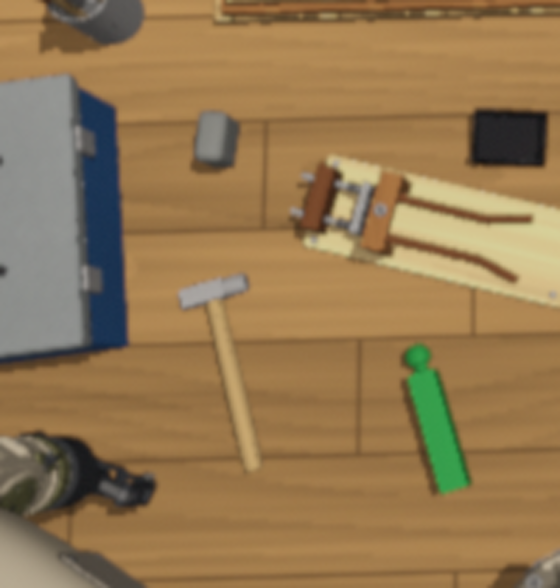

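View pics/top0R.png

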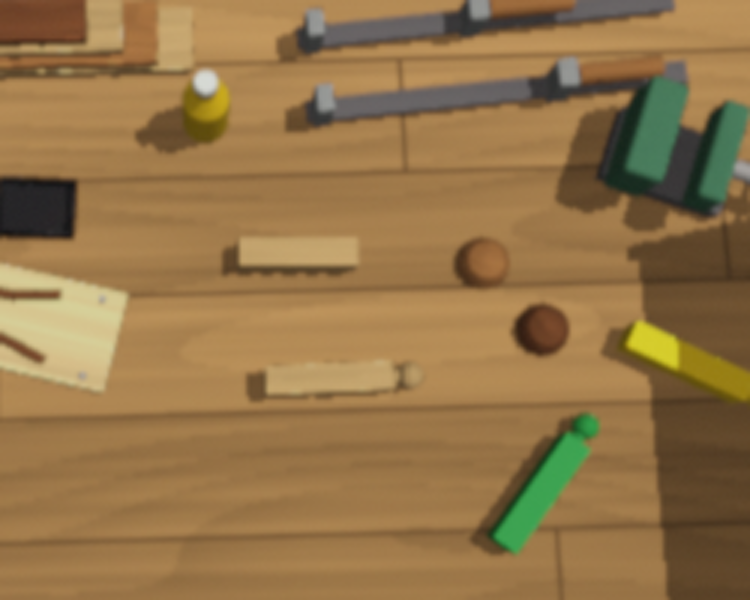

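The top view shows the post at about px (278–330, 227), ball to the right and square end to the left. The offcut is at (289, 185) and the jig at (130–232, 178–228), with its stop on the left. Next I'll compute coarse world positions.

```bash
cat > h.py <<'E'
import numpy as np, cv2
from workcell import env
def ray(n,uv,c=None):
    c=c or env.calibration(n); K=np.array(c["K"]);T=np.array(c["world_to_cam"])
    x=(uv[0]-K[0,2])/K[0,0]; y=(uv[1]-K[1,2])/K[1,1]
    if n=="wrist":
        r=np.hypot(x,y); d=np.array([x/r*np.sin(r),y/r*np.sin(r),np.cos(r)]) if r>1e-9 else np.array([0,0,1.])
    else: d=np.array([x,y,1.])
    R=T[:3,:3]; return -R.T@T[:3,3], R.T@d
def px(n,uv,z,c=None):
    o,d=ray(n,uv,c); return o+d*(z-o[2])/d[2]
def proj(n,p,c=None):
    c=c or env.calibration(n); K=np.array(c["K"]);T=np.array(c["world_to_cam"])
    q=T[:3,:3]@np.asarray(p)+T[:3,3]
    if n=="wrist":
        t=np.arctan2(np.hypot(q[0],q[1]),q[2]); s=t/np.hypot(q[0],q[1]); x,y=q[0]*s,q[1]*s
    else: x,y=q[0]/q[2],q[1]/q[2]
    return np.array([K[0,0]*x+K[0,2],K[1,1]*y+K[1,2]])
E
python3 - <<'E'
from h import *
np.set_printoptions(precision=4,suppress=True)
R=lambda u,v:(u/3+190,v/3+100)
L=lambda u,v:(u/2.8+20,v/2.8+120)
for nm,p,z in [("sq1",R(266,368),.046),("sq2",R(268,398),.046),("b1",R(392,360),.046),("b2",R(396,390),.046),("ball",R(410,376),.024),
 ("jigBR1",R(128,293),.012),("jigBR2",R(103,391),.012),("jigTL",L(330,155),.012),("jigBL",L(303,240),.012),("bush",L(380,210),.084),("offc",R(298,252),.046),("green",R(500,545),.046),("greenball",L(418,355),.02),("greenend",L(452,490),.046),("tray",L(509,138),.0),("hb",R(482,262),.02),("hb2",R(543,330),.02),("glue",R(205,130),.05)]:
    print(nm,px("top",p,z))
print(np.array(env.calibration("wrist")["K"]))
E
```

```text
sq1 [ 0.4429 -0.19    0.046 ]
sq2 [ 0.4058 -0.1911  0.046 ]
b1 [ 0.4483 -0.3462  0.046 ]
b2 [ 0.4111 -0.3492  0.046 ]
ball [ 0.4297 -0.371   0.024 ]
jigBR1 [ 0.5469 -0.0194  0.012 ]
jigBR2 [0.4229 0.0146 0.012 ]
jigTL [0.6445 0.345  0.012 ]
jigBL [0.5273 0.3798 0.012 ]
bush [0.5537 0.2584 0.084 ]
offc [ 0.5875 -0.2355  0.046 ]
green [ 0.2204 -0.4649  0.046 ]
greenball [0.3667 0.2207 0.02  ]
greenend [0.1912 0.1708 0.046 ]
tray [0.6641 0.0995 0.    ]
hb [ 0.5726 -0.4713  0.02  ]
hb2 [ 0.4833 -0.5426  0.02  ]
glue [ 0.7479 -0.1234  0.05  ]
[[297.3186   0.     255.6124]
 [  0.     297.3186 198.5158]
 [  0.       0.       1.    ]]
```

Request:
servo_tool --increments '[{"x": 0.6,"y": -1,"az": -0.5,"claw": 0},{"x": 0.6,"y": -1,"az": -0.5,"claw": 0},{"x": 0.6,"y": -1,"az": -0.5,"claw": 0},{"x": 0.6,"y": -1,"az": -0.5,"claw": 0},{"x": 0.6,"y": -1,"az": -0.5,"claw": 0}]'

```text
schema error: expected keys claw, x, y, z, ax, ay, az
```

Request:
servo_tool --increments '[{"x": 0.6,"y": -1,"az": -0.5,"claw": 0},{"x": 0.6,"y": -1,"az": -0.5,"claw": 0},{"x": 0.6,"y": -1,"az": -0.5,"claw": 0},{"x": 0.6,"y": -1,"az": -0.5,"claw": 0},{"x": 0.6,"y": -1,"az": -0.5,"claw": 0}]'

```text
schema error: expected keys claw, x, y, z, ax, ay, az
```

Request:
servo_tool --increments '[{"x": 0.6,"y": -1,"az": -0.5,"claw": 0},{"x": 0.6,"y": -1,"az": -0.5,"claw": 0},{"x": 0.0,"y": -1,"az": -0.5,"claw": 0},{"x": 0,"y": -1,"az": -0.5,"claw": 0},{"x": 0,"y": 0,"az": 0,"claw": 0}]'

```text
schema error: expected keys claw, x, y, z, ax, ay, az
```

Run:
```python
from h import *
import pickle
s=env.get_state(); c=env.calibration("wrist"); im=env.read_camera("wrist"); cv2.imwrite("pics/w1.png",im[:,:,::-1]); pickle.dump(c,open("w1.pkl","wb"))
print(s["clock"],s["tcp_pos"],s["orientation"])
```

```text
0.1 [0.24249299 0.52088132 0.24748622] [-3.00533016e-04  2.16181080e-01  9.76352936e-01 -7.70949995e-04]
```

View pics/w1.png

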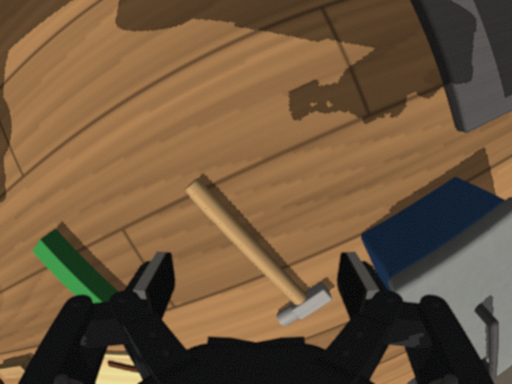

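The wrist picture shows the hammer below the jaws. The arm hasn't moved, because every row needs all seven keys.

Request:
servo_tool --increments '[{"claw": 0,"x": 0.6,"y": -1,"z": 0,"ax": 0,"ay": 0,"az": -0.5},{"claw": 0,"x": 0.6,"y": -1,"z": 0,"ax": 0,"ay": 0,"az": -0.5},{"claw": 0,"x": 0.6,"y": -1,"z": 0,"ax": 0,"ay": 0,"az": -0.5},{"claw": 0,"x": 0.6,"y": -1,"z": 0,"ax": 0,"ay": 0,"az": -0.5},{"claw": 0,"x": 0.6,"y": -1,"z": 0,"ax": 0,"ay": 0,"az": -0.5}]'

```text
clock: 0.65
tcp_pos: [0.318, 0.3952, 0.248]
orientation: [-0.0, 0.384, 0.923, -0.0]
wrist_force: [0.2, 0.0, -0.0]
finger_gap: 0.0852
```

Request:
servo_tool --increments '[{"claw": 0,"x": 0.6,"y": -1,"z": 0,"ax": 0,"ay": 0,"az": -0.5},{"claw": 0,"x": 0.6,"y": -1,"z": 0,"ax": 0,"ay": 0,"az": -0.5},{"claw": 0,"x": 0.6,"y": -1,"z": 0,"ax": 0,"ay": 0,"az": -0.5},{"claw": 0,"x": 0.6,"y": -1,"z": 0,"ax": 0,"ay": 0,"az": -0.5},{"claw": 0,"x": 0.6,"y": -1,"z": 0,"ax": 0,"ay": 0,"az": -0.5}]'

```text
clock: 1.15
tcp_pos: [0.393, 0.2701, 0.2481]
orientation: [-0.0, 0.538, 0.843, -0.0]
wrist_force: [-0.6, 1.4, 0.3]
finger_gap: 0.0855
```

Request:
servo_tool --increments '[{"claw": 0,"x": 0,"y": -1,"z": 0,"ax": 0,"ay": 0,"az": -0.5},{"claw": 0,"x": 0,"y": -1,"z": 0,"ax": 0,"ay": 0,"az": -0.5},{"claw": 0,"x": 0,"y": -1,"z": 0,"ax": 0,"ay": 0,"az": -0.5},{"claw": 0,"x": 0,"y": -1,"z": 0,"ax": 0,"ay": 0,"az": -0.5},{"claw": 0,"x": 0,"y": -1,"z": 0,"ax": 0,"ay": 0,"az": -0.5}]'

```text
clock: 1.65
tcp_pos: [0.3924, 0.1453, 0.2481]
orientation: [-0.0, 0.676, 0.737, -0.0]
wrist_force: [-0.1, -1.1, -0.2]
finger_gap: 0.0854
```

Run:
```python
from h import *
import pickle
s=env.get_state(); c=env.calibration("wrist"); im=env.read_camera("wrist"); cv2.imwrite("pics/w2.png",im[:,:,::-1]); pickle.dump(c,open("w2.pkl","wb"))
print(s["clock"],s["tcp_pos"],s["orientation"],s["qvel"].round(3))
```

```text
1.65 [0.39244105 0.14527231 0.24811481] [-6.79933968e-05  6.76418231e-01  7.36517721e-01 -1.36403287e-04] [-0.592 -0.181 -0.184 -0.008 -0.     0.106]
```

View pics/w2.png

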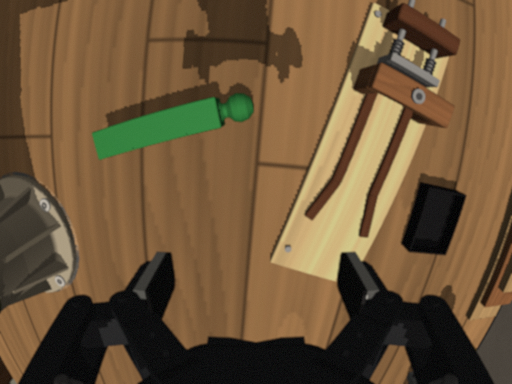

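Run:
```python
import cv2
im=cv2.imread("pics/w2.png"); 
cv2.imwrite("pics/w2z.png",cv2.resize(im[0:290,260:470],None,fx=2.07*1.0,fy=2.07,interpolation=cv2.INTER_CUBIC))
cv2.imwrite("pics/w2y.png",cv2.resize(im[0:150,330:470],None,fx=4,fy=4,interpolation=cv2.INTER_CUBIC))
```

```text
(no output)
```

View pics/w2z.png

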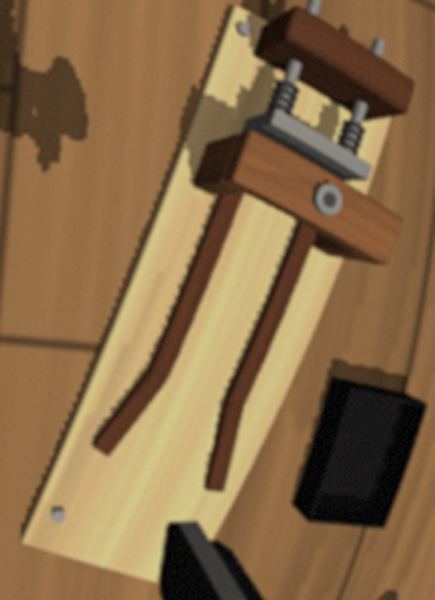

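View pics/w2y.png

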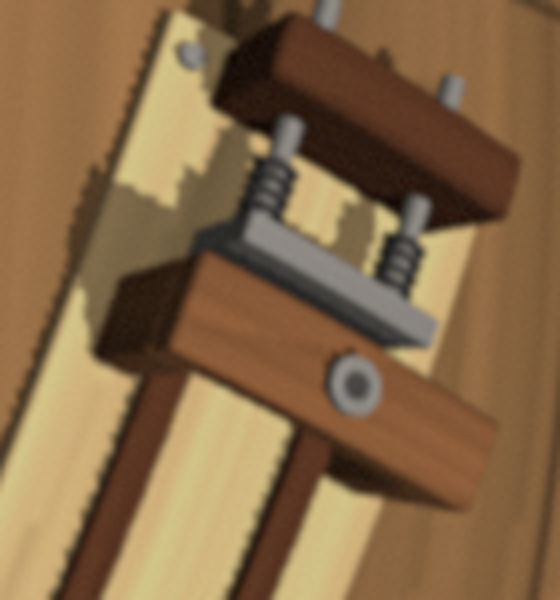

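```bash
cat > jig.py <<'E'
from h import *
import pickle
from scipy.optimize import least_squares
c=pickle.load(open("w2.pkl","rb"))
Z=lambda u,v:(u/2.07+260,v/2.07)
Y=lambda u,v:(u/4+330,v/4)
pts=[((-200,65,12),Z(22,542)),((180,65,12),Z(233,5)),((70,0,84),Y(355,383)),((-60,35,20),Z(150,370)),((-60,21,20),Z(172,382)),((-60,-21,20),Z(228,405)),((-60,-35,20),Z(244,400)),((-200,-65,12),None)]
pts=[(np.array(a)/1000,np.array(b)) for a,b in pts if b]
def W(q,a):
    s,k=np.sin(q[2]),np.cos(q[2]); return np.array([q[0]+k*a[0]-s*a[1],q[1]+s*a[0]+k*a[1],a[2]])
f=lambda q:np.concatenate([proj("wrist",W(q,a),c)-b for a,b in pts])
if __name__=="__main__":
    r=least_squares(f,[.54,.19,1.3],loss="soft_l1"); print(r.x,np.degrees(r.x[2])); print(f(r.x).reshape(-1,2).round(1))
    print("mouth",W(r.x,(-.06,0,.012)))
    # draw
    im=cv2.imread("pics/w2.png"); im=cv2.resize(im,None,fx=1.5,fy=1.5)
    for l in [[(-200,21,12),(150,21,20)],[(-200,-21,12),(150,-21,20)],[(-200,65,12),(180,65,12),(180,-65,12),(-200,-65,12),(-200,65,12)],[(100,35,57),(100,-35,57)],[(110,35,57),(110,-35,57)]]:
        for a,b in zip(l,l[1:]):
            a,b=[proj("wrist",W(r.x,np.array(v)/1000),c) for v in (a,b)]
            cv2.line(im,tuple(int(x*1.5) for x in a),tuple(int(x*1.5) for x in b),(255,0,255),1)
    cv2.imwrite("pics/w2d.png",im)
E
python3 jig.py
```

```text
[0.53775455 0.19256739 1.31422623] 75.29961650499256
[[ 0.1  1.1]
 [ 0.4 -1.5]
 [ 0.4 -0.2]
 [ 0.   1.2]
 [-0.9 -0.9]
 [-0.5 -1.2]
 [ 0.4  4.6]]
mouth [0.52252869 0.13453143 0.012     ]
```

View pics/w2d.png

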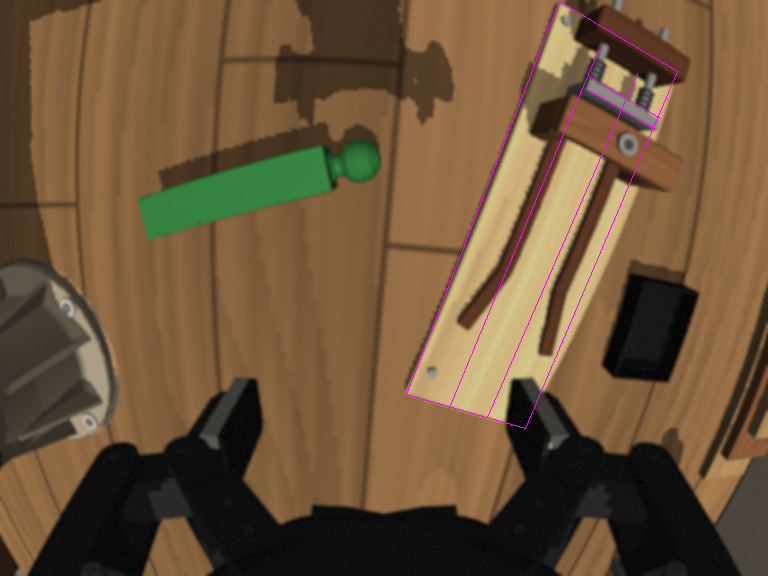

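Request:
servo_tool --increments '[{"claw": 0,"x": 0.3,"y": -1,"z": 0,"ax": 0,"ay": 0,"az": 0},{"claw": 0,"x": 0.3,"y": -1,"z": 0,"ax": 0,"ay": 0,"az": 0},{"claw": 0,"x": 0.3,"y": -1,"z": 0,"ax": 0,"ay": 0,"az": 0},{"claw": 0,"x": 0.3,"y": -1,"z": 0,"ax": 0,"ay": 0,"az": 0},{"claw": 0,"x": 0.2,"y": -1,"z": 0,"ax": 0,"ay": 0,"az": 0}]'

```text
clock: 2.2
tcp_pos: [0.428, 0.0203, 0.2482]
orientation: [0.0, 0.675, 0.738, 0.0]
wrist_force: [0.8, -0.1, -0.3]
finger_gap: 0.0858
```

Request:
servo_tool --increments '[{"claw": 0,"x": 0,"y": -1,"z": 0,"ax": 0,"ay": 0,"az": 0},{"claw": 0,"x": 0,"y": -1,"z": 0,"ax": 0,"ay": 0,"az": 0},{"claw": 0,"x": 0,"y": -1,"z": 0,"ax": 0,"ay": 0,"az": 0},{"claw": 0,"x": 0,"y": -1,"z": 0,"ax": 0,"ay": 0,"az": 0},{"claw": 0,"x": 0,"y": -1,"z": 0,"ax": 0,"ay": 0,"az": 0}]'

```text
clock: 2.7
tcp_pos: [0.4275, -0.1046, 0.2481]
orientation: [-0.0, 0.675, 0.738, 0.0]
wrist_force: [-0.6, -0.0, -0.3]
finger_gap: 0.0854
```

Request:
servo_tool --increments '[{"claw": 0,"x": 0,"y": -1,"z": 0,"ax": 0,"ay": 0,"az": 0},{"claw": 0,"x": 0,"y": -1,"z": 0,"ax": 0,"ay": 0,"az": 0},{"claw": 0,"x": 0,"y": -1,"z": 0,"ax": 0,"ay": 0,"az": 0},{"claw": 0,"x": 0,"y": -1,"z": 0,"ax": 0,"ay": 0,"az": 0}]'

```text
clock: 3.1
tcp_pos: [0.4276, -0.2045, 0.2481]
orientation: [-0.0, 0.675, 0.738, 0.0]
wrist_force: [0.5, 0.9, -0.1]
finger_gap: 0.0857
```

Run:
```python
from h import *
import pickle
s=env.get_state(); c=env.calibration("wrist"); im=env.read_camera("wrist"); cv2.imwrite("pics/w3.png",im[:,:,::-1]); pickle.dump(c,open("w3.pkl","wb"))
print(s["clock"],s["tcp_pos"],s["orientation"],s["qvel"].round(3))
```

```text
3.1 [ 0.42758281 -0.20454047  0.24810917] [-1.88591915e-04  6.75299990e-01  7.37543142e-01  4.29886933e-05] [-0.447  0.199  0.227  0.026  0.002 -0.443]
```

View pics/w3.png

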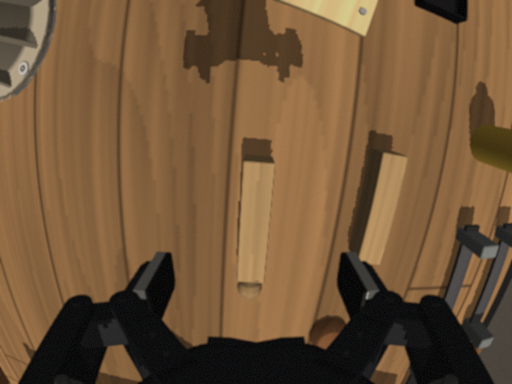

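Run:
```python
import cv2
im=cv2.imread("pics/w3.png"); 
cv2.imwrite("pics/w3z.png",cv2.resize(im[140:310,200:310],None,fx=3.5,fy=3.5,interpolation=cv2.INTER_CUBIC))
```

```text
(no output)
```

View pics/w3z.png

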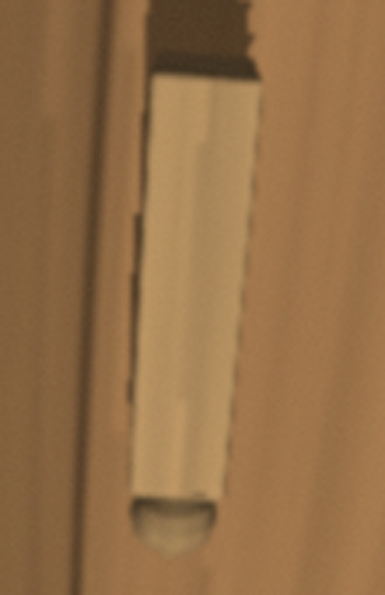

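Run:
```python
from h import *
import pickle
c=pickle.load(open("w3.pkl","rb"))
P=[px("wrist",(u/3.5+200,v/3.5+140),.046,c)[:2] for u,v in [(152,73),(260,80),(222,500),(133,497)]]
for p in P: print(p.round(4))
h=(P[0]+P[1])/2; b=(P[2]+P[3])/2; d=(h-b); print("head",h,"back",b,"len",np.linalg.norm(d),"w",np.linalg.norm(P[0]-P[1]),np.linalg.norm(P[2]-P[3]))
yaw=np.arctan2(d[1],d[0]); print(np.degrees(yaw)); u=d/np.linalg.norm(d); print("origin",b+.06*u,"x+5",b+.065*u)
q=env.get_state()["orientation"]; 
from scipy.spatial.transform import Rotation as R
y=R.from_quat(np.r_[q[1:],q[0]]).as_matrix()[:,1]; print("tool y yaw",np.degrees(np.arctan2(y[1],y[0])))
```

```text
[ 0.4118 -0.1877]
[ 0.4464 -0.1869]
[ 0.4498 -0.3456]
[ 0.4165 -0.3474]
head [ 0.42911017 -0.18727041] back [ 0.43314908 -0.34649684] len 0.15927764391904017 w 0.034619815476785144 0.0334134745840193
91.4530417029782
origin [ 0.43162762 -0.28651613] x+5 [ 0.43150083 -0.28151774]
tool y yaw 4.914654426174633
```

Request:
servo_tool --increments '[{"claw": 0,"x": 0.04,"y": -0.825,"z": -1,"ax": 0,"ay": 0,"az": -0.1},{"claw": 0,"x": 0.04,"y": -0.825,"z": -1,"ax": 0,"ay": 0,"az": -0.1},{"claw": 0,"x": 0.04,"y": -0.825,"z": -1,"ax": 0,"ay": 0,"az": -0.1},{"claw": 0,"x": 0.04,"y": -0.825,"z": -1,"ax": 0,"ay": 0,"az": -0.13},{"claw": 0,"x": 0,"y": 0,"z": -1,"ax": 0,"ay": 0,"az": 0}]'

```text
clock: 3.65
tcp_pos: [0.4322, -0.2885, 0.1222]
orientation: [0.001, 0.698, 0.716, -0.0]
wrist_force: [0.4, 0.8, -0.1]
finger_gap: 0.0856
```

Run:
```python
from h import *
import pickle
s=env.get_state(); c=env.calibration("wrist"); im=env.read_camera("wrist"); cv2.imwrite("pics/w4.png",im[:,:,::-1]); pickle.dump(c,open("w4.pkl","wb"))
print(s["clock"],s["tcp_pos"],s["orientation"],s["qvel"].round(3))
```

```text
3.65 [ 0.43219554 -0.28851043  0.12221153] [ 8.28422354e-04  6.98069213e-01  7.16029786e-01 -1.82642924e-04] [ 0.024  0.192 -0.415 -0.576  0.013  0.007]
```

View pics/w4.png

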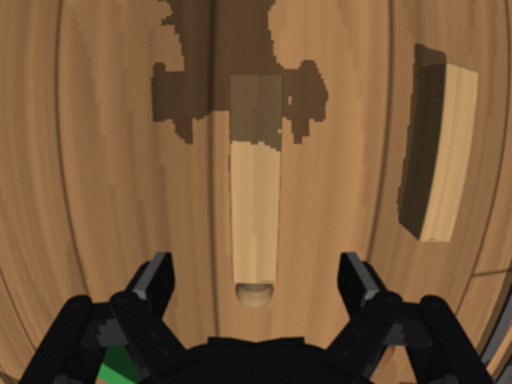

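The post is centred between the open jaws at column 255, with the back edge of its bar at row 282. I'll check that edge against the estimate while descending.

Run:
```python
from h import *
import pickle
c=pickle.load(open("w4.pkl","rb"))
for uv in [(231,76),(282,75),(234,282),(275,282)]: print(px("wrist",uv,.046,c))
print(proj("wrist",[.432,-.288,.03],c))
```

```text
[ 0.41288316 -0.18901809  0.046     ]
[ 0.44665301 -0.18742454  0.046     ]
[ 0.41579037 -0.34540562  0.046     ]
[ 0.44893684 -0.34450619  0.046     ]
[255.89926301 209.32867791]
```

Request:
servo_tool --increments '[{"claw": 0,"x": 0,"y": 0,"z": -1,"ax": 0,"ay": 0,"az": 0},{"claw": 0,"x": 0,"y": 0,"z": -1,"ax": 0,"ay": 0,"az": 0},{"claw": 0,"x": 0,"y": 0,"z": -1,"ax": 0,"ay": 0,"az": 0},{"claw": 0,"x": 0,"y": 0,"z": -0.7,"ax": 0,"ay": 0,"az": 0},{"claw": 0,"x": 0,"y": 0,"z": 0,"ax": 0,"ay": 0,"az": 0}]'

```text
clock: 4.2
tcp_pos: [0.4303, -0.2843, 0.0289]
orientation: [-0.003, 0.697, 0.717, -0.0]
wrist_force: [-0.0, 0.6, 0.4]
finger_gap: 0.0854
```

Request:
servo_tool --increments '[{"claw": 1,"x": 0,"y": 0,"z": 0,"ax": 0,"ay": 0,"az": 0},{"claw": 1,"x": 0,"y": 0,"z": 0,"ax": 0,"ay": 0,"az": 0},{"claw": 1,"x": 0,"y": 0,"z": 0,"ax": 0,"ay": 0,"az": 0},{"claw": 1,"x": 0,"y": 0,"z": 0,"ax": 0,"ay": 0,"az": 0},{"claw": 1,"x": 0,"y": 0,"z": 0,"ax": 0,"ay": 0,"az": 0}]' --newtons 60

```text
clock: 4.7
tcp_pos: [0.4326, -0.287, 0.0322]
orientation: [0.001, 0.697, 0.717, 0.0]
wrist_force: [-0.6, -0.4, 6.3]
finger_gap: 0.035
```

Request:
servo_tool --increments '[{"claw": 1,"x": 0,"y": 0,"z": 0,"ax": 0,"ay": 0,"az": 0},{"claw": 1,"x": 0,"y": 0,"z": 0,"ax": 0,"ay": 0,"az": 0},{"claw": 1,"x": 0,"y": 0,"z": 0,"ax": 0,"ay": 0,"az": 0}]'

```text
clock: 5.0
tcp_pos: [0.4326, -0.287, 0.0322]
orientation: [0.001, 0.697, 0.717, 0.0]
wrist_force: [-0.9, 0.3, 5.2]
finger_gap: 0.0351
```

Run:
```python
from h import *
s=env.get_state();print(s)
```

```text
{'clock': 5.0, 'joint_pos': array([-7.40478067e-01,  3.75662238e-01, -4.38504883e-01,  7.53856607e-01,
        1.23265304e-04,  8.02550982e-01]), 'qvel': array([-1.59294084e-03,  1.31966293e-04,  6.01766619e-04,  1.27029746e-03,
       -3.21004257e-05, -1.52565903e-03]), 'tau': array([-1.43179055e-01, -4.22572839e+01,  2.19757211e+01, -3.11145298e-01,
       -8.23819108e-03, -3.57542696e-03]), 'tcp_pos': array([ 0.43262482, -0.2869777 ,  0.03224232]), 'orientation': array([1.38371862e-03, 6.97221001e-01, 7.16854902e-01, 1.04621808e-04]), 'wrist_force': array([-0.88252291,  0.25653147,  5.20723362]), 'ft_torque': array([ 0.14379345,  0.20316902, -0.02350237]), 'finger_gap': 0.035148101074363614}
```

Request:
servo_tool --increments '[{"claw": 1,"x": 0,"y": 0,"z": 0.4,"ax": 0,"ay": 0,"az": 0},{"claw": 1,"x": 0,"y": 0,"z": 0.9,"ax": 0,"ay": 0,"az": 0},{"claw": 1,"x": 0,"y": 0.4,"z": 1,"ax": 0,"ay": 0,"az": 0},{"claw": 1,"x": 0.1,"y": 0.8,"z": 0,"ax": 0,"ay": 0,"az": -0.1},{"claw": 1,"x": 0.2,"y": 1,"z": 0,"ax": 0,"ay": 0,"az": -0.1}]'

```text
clock: 5.5
tcp_pos: [0.4397, -0.2318, 0.0899]
orientation: [0.001, 0.708, 0.706, 0.0]
wrist_force: [0.0, -0.2, -1.2]
finger_gap: 0.0351
```

Request:
servo_tool --increments '[{"claw": 1,"x": 0.2,"y": 1,"z": 0,"ax": 0,"ay": 0,"az": -0.1},{"claw": 1,"x": 0.3,"y": 1,"z": 0,"ax": 0,"ay": 0,"az": -0.2},{"claw": 1,"x": 0.3,"y": 1,"z": 0,"ax": 0,"ay": 0,"az": -0.2},{"claw": 1,"x": 0.3,"y": 1,"z": 0,"ax": 0,"ay": 0,"az": -0.2},{"claw": 1,"x": 0.3,"y": 1,"z": 0,"ax": 0,"ay": 0,"az": -0.2}]'

```text
clock: 6.0
tcp_pos: [0.4742, -0.1051, 0.0888]
orientation: [-0.0, 0.751, 0.661, -0.0]
wrist_force: [0.6, -0.6, -2.0]
finger_gap: 0.0348
```

Request:
servo_tool --increments '[{"claw": 1,"x": 0.3,"y": 1,"z": 0,"ax": 0,"ay": 0,"az": -0.2},{"claw": 1,"x": 0.3,"y": 1,"z": 0,"ax": 0,"ay": 0,"az": -0.2},{"claw": 1,"x": 0.3,"y": 1,"z": 0,"ax": 0,"ay": 0,"az": -0.2},{"claw": 1,"x": 0.2,"y": 1,"z": 0,"ax": 0,"ay": 0,"az": -0.2},{"claw": 1,"x": 0.1,"y": 1,"z": 0,"ax": 0,"ay": 0,"az": -0.1}]'

```text
clock: 6.5
tcp_pos: [0.5045, 0.0199, 0.0888]
orientation: [0.0, 0.79, 0.613, 0.0]
wrist_force: [0.8, 0.8, -1.9]
finger_gap: 0.0351
```

Request:
servo_tool --increments '[{"claw": 1,"x": 0.1,"y": 0.73,"z": 0,"ax": 0,"ay": 0,"az": -0.04},{"claw": 1,"x": 0.09,"y": 0,"z": 0,"ax": 0,"ay": 0,"az": 0},{"claw": 1,"x": 0,"y": 0,"z": 0,"ax": 0,"ay": 0,"az": 0}]'

```text
clock: 6.8
tcp_pos: [0.5092, 0.0372, 0.0886]
orientation: [0.0, 0.792, 0.611, -0.0]
wrist_force: [0.3, -0.3, -1.9]
finger_gap: 0.0348
```

Run:
```python
from h import *
import pickle
s=env.get_state(); c=env.calibration("wrist"); im=env.read_camera("wrist"); cv2.imwrite("pics/w5.png",im[:,:,::-1]); pickle.dump(c,open("w5.pkl","wb"))
print(s["clock"],s["tcp_pos"],s["orientation"],s["qvel"].round(3),s["wrist_force"],s["ft_torque"],s["finger_gap"])
cv2.imwrite("pics/w5z.png",cv2.resize(im[0:300,120:392,::-1],None,fx=2,fy=2,interpolation=cv2.INTER_CUBIC))
```

```text
6.8 [0.50918271 0.03715826 0.08864671] [ 2.90520604e-04  7.91555958e-01  6.11096622e-01 -1.20709799e-05] [-0.022 -0.    -0.008 -0.002  0.001  0.002] [ 0.34672097 -0.31673673 -1.85263687] [-0.05681242  0.04884735 -0.01075777] 0.03484411896232564
```

View pics/w5z.png

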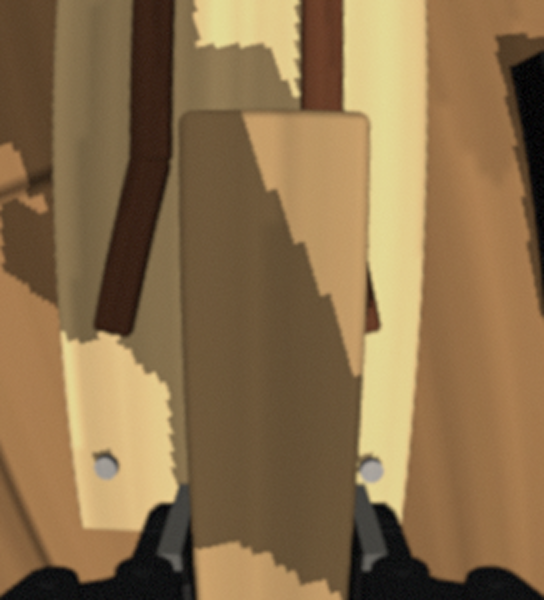

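Run:
```python
from h import *
import pickle
c=pickle.load(open("w5.pkl","rb"))
q=(.53775,.19257,1.31423); k,s=np.cos(q[2]),np.sin(q[2])
def J(p): d=p[:2]-np.array(q[:2]); return (1000*np.array([k*d[0]+s*d[1],-s*d[0]+k*d[1]])).round(1)
Z=lambda u,v:(u/2+120,v/2)
for n,uv,z in [("cornerL -200,65",(82,528),12),("edgeL",(53,200),12),("edgeL",(58,80),12),("edgeR -65",(425,200),12),("edgeR",(428,30),12),("edgeR",(408,480),12),("kink outer -60,35",(130,156),20),("kink in 21",(169,160),20),("R in -21",(303,60),20),("R out -35",(343,60),20),("flareL end",(96,328),20)]:
    print(n,J(px("wrist",Z(*uv),z/1000,c)))
zt=.046+(.0886-.0322)
for n,uv in [("postheadL",(181,116)),("postheadR",(368,116))]: print(n,J(px("wrist",Z(*uv),zt,c)))
print("tcp",J(np.array([.50918,.03716])))
```

```text
cornerL -200,65 [-199.4   65.7]
edgeL [-71.2  65. ]
edgeL [-28.1  62.8]
edgeR -65 [-72.7 -63.4]
edgeR [-11.5 -64.5]
edgeR [-176.7  -63.6]
kink outer -60,35 [-58.6  34.8]
kink in 21 [-60.6  21.8]
R in -21 [-27.6 -21.1]
R out -35 [-27.1 -34. ]
flareL end [-116.    48.7]
postheadL [-59.5   5.5]
postheadR [-59.4 -29. ]
tcp [-157.6  -11.8]
```

Request:
servo_tool --increments '[{"claw": 1,"x": -0.24,"y": 0.06,"z": 0,"ax": 0,"ay": 0,"az": 0},{"claw": 1,"x": -0.06,"y": 0.95,"z": -0.4,"ax": 0,"ay": 0,"az": 0},{"claw": 1,"x": 0.27,"y": 0.95,"z": -0.4,"ax": 0,"ay": 0,"az": 0},{"claw": 1,"x": 0.27,"y": 0.85,"z": -0.3,"ax": 0,"ay": 0,"az": 0},{"claw": 1,"x": 0,"y": 0,"z": 0,"ax": 0,"ay": 0,"az": 0}]'

```text
clock: 7.35
tcp_pos: [0.5145, 0.1084, 0.0599]
orientation: [-0.001, 0.791, 0.611, -0.0]
wrist_force: [-0.2, 0.1, -1.2]
finger_gap: 0.0351
```

Request:
servo_tool --increments '[{"claw": 1,"x": 0,"y": 0,"z": 0,"ax": 0,"ay": 0,"az": 0}]'

```text
clock: 7.45
tcp_pos: [0.5143, 0.1068, 0.0607]
orientation: [-0.0, 0.792, 0.611, -0.001]
wrist_force: [-0.1, -0.4, -1.3]
finger_gap: 0.035
```

```bash
cat > snap.py <<'E'
import sys,pickle
from h import *
n=sys.argv[1]
s=env.get_state(); c=env.calibration("wrist"); im=env.read_camera("wrist"); pickle.dump(c,open(n+".pkl","wb"))
print(s["clock"],s["tcp_pos"],s["orientation"].round(4),s["wrist_force"].round(2),s["ft_torque"].round(3),s["finger_gap"])
q=(.53775,.19257,1.31423); k,sn=np.cos(q[2]),np.sin(q[2])
d=s["tcp_pos"][:2]-np.array(q[:2]); print("tcp jig mm",1000*(k*d[0]+sn*d[1]),1000*(-sn*d[0]+k*d[1]))
f=s["wrist_force"]; print("f along",k*f[0]+sn*f[1],"across",-sn*f[0]+k*f[1]); o=s["orientation"]; print("post yaw",2*np.degrees(np.arctan2(o[2],o[1])))
cv2.imwrite(f"pics/{n}z.png",cv2.resize(im[0:300,120:392,::-1],None,fx=2,fy=2,interpolation=cv2.INTER_CUBIC))
E
python3 snap.py w6
```

```text
7.45 [0.51434151 0.10678453 0.06065145] [-1.000e-04  7.919e-01  6.106e-01 -6.000e-04] [-0.11 -0.38 -1.34] [-0.024  0.022 -0.007] 0.03504618085623049
tcp jig mm -88.91761179368429 0.8732742664892129
f along -0.3931885836384588 across 0.010371755684706108
post yaw 75.27148680929847
```

View pics/w6z.png

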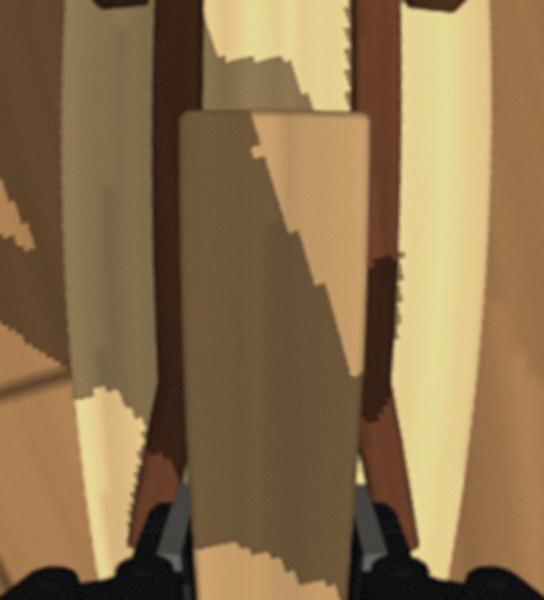

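Run:
```python
from h import *
import pickle
c=pickle.load(open("w6.pkl","rb"))
q=(.53775,.19257,1.31423); k,s=np.cos(q[2]),np.sin(q[2])
def J(p): d=p[:2]-np.array(q[:2]); return (1000*np.array([k*d[0]+s*d[1],-s*d[0]+k*d[1]])).round(1)
Z=lambda u,v:(u/2+120,v/2)
zt=.046+(.0606-.0322)
for n,uv,z in [("Lin",(203,60),.02),("Lout",(153,60),.02),("Rin",(352,60),.02),("Rout",(402,60),.02),("hL",(181,116),zt),("hR",(370,116),zt),("bL",(192,480),zt),("bR",(357,480),zt),("edgeL",(62,150),.012),("edgeR",(492,150),.012)]: print(n,J(px("wrist",Z(*uv),z,c)))
```

```text
Lin [34.1 20.3]
Lout [35.  34.3]
Rin [ 34.3 -20.6]
Rout [ 35.2 -34.6]
hL [ 9.2 18.1]
hR [  9.2 -16.7]
bL [-63.5  18. ]
bR [-63.5 -16.5]
edgeL [11.6 63.8]
edgeR [ 12.  -64.3]
```

Request:
servo_tool --increments '[{"claw": 1,"x": 0.03,"y": -0.01,"z": 0,"ax": 0,"ay": 0,"az": 0},{"claw": 1,"x": 0,"y": 0,"z": -0.3,"ax": 0,"ay": 0,"az": 0},{"claw": 1,"x": 0,"y": 0,"z": -0.2,"ax": 0,"ay": 0,"az": 0},{"claw": 1,"x": 0,"y": 0,"z": -0.12,"ax": 0,"ay": 0,"az": 0},{"claw": 1,"x": 0,"y": 0,"z": 0,"ax": 0,"ay": 0,"az": 0}]'

```text
clock: 8.0
tcp_pos: [0.5154, 0.1068, 0.0447]
orientation: [-0.0, 0.792, 0.611, -0.0]
wrist_force: [0.1, 0.5, -1.8]
finger_gap: 0.0353
```

Request:
servo_tool --increments '[{"claw": 1,"x": 0,"y": 0,"z": 0,"ax": 0,"ay": 0,"az": 0},{"claw": 1,"x": 0,"y": 0,"z": 0,"ax": 0,"ay": 0,"az": 0}]'

```text
clock: 8.2
tcp_pos: [0.5158, 0.1071, 0.0454]
orientation: [0.0, 0.792, 0.611, 0.0]
wrist_force: [0.5, 0.9, -2.0]
finger_gap: 0.0353
```

```bash
python3 snap.py w7
```

```text
8.2 [0.51579133 0.10706533 0.04536868] [0.     0.7919 0.6106 0.    ] [ 0.5   0.88 -2.05] [-0.032 -0.044 -0.023] 0.0353017853663492
tcp jig mm -88.2780948842507 -0.457832226659495
f along 0.975750321037649 across -0.2625331130824758
post yaw 75.27231238270656
```

View pics/w7z.png

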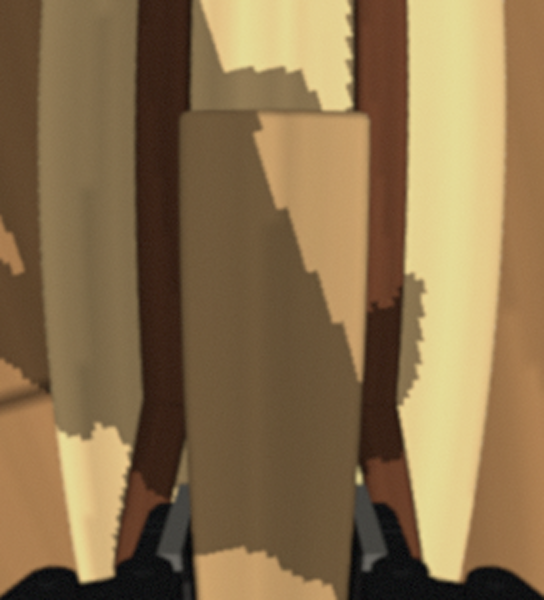

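Request:
servo_tool --increments '[{"claw": 1,"x": 0,"y": 0,"z": -0.05,"ax": 0,"ay": 0,"az": 0},{"claw": 1,"x": 0.127,"y": 0.484,"z": 0,"ax": 0,"ay": 0,"az": 0},{"claw": 1,"x": 0.203,"y": 0.774,"z": 0,"ax": 0,"ay": 0,"az": 0},{"claw": 1,"x": 0.203,"y": 0.774,"z": 0,"ax": 0,"ay": 0,"az": 0},{"claw": 1,"x": 0.203,"y": 0.774,"z": 0,"ax": 0,"ay": 0,"az": 0}]'

```text
clock: 8.75
tcp_pos: [0.5345, 0.1782, 0.0443]
orientation: [0.0, 0.792, 0.611, 0.0]
wrist_force: [-0.3, -1.2, -0.1]
finger_gap: 0.0352
```

Request:
servo_tool --increments '[{"claw": 1,"x": 0.09,"y": 0.34,"z": 0,"ax": 0,"ay": 0,"az": 0},{"claw": 1,"x": 0,"y": 0,"z": 0,"ax": 0,"ay": 0,"az": 0},{"claw": 1,"x": 0,"y": 0,"z": 0,"ax": 0,"ay": 0,"az": 0}]'

```text
clock: 9.05
tcp_pos: [0.5366, 0.186, 0.0443]
orientation: [0.0, 0.792, 0.611, 0.0]
wrist_force: [0.3, 1.8, -0.4]
finger_gap: 0.0353
```

```bash
python3 snap.py w8
```

```text
9.05 [0.53663747 0.18602911 0.0442856 ] [0.000e+00 7.917e-01 6.109e-01 5.000e-04] [ 0.3   1.81 -0.37] [ 0.175 -0.087  0.025] 0.03526934566481467
tcp jig mm -6.609098622679501 -0.5837076984807218
f along 1.8279708504807053 across 0.17422556336949396
post yaw 75.31261835720956
```

View pics/w8z.png

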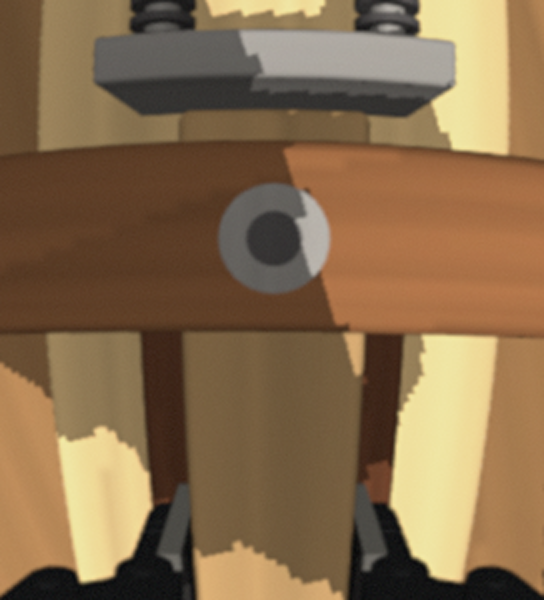

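The post is under the bridge and centred on the bush at column 274. Its head is about 8 mm short of the plate, so I'll creep in and use the force to judge contact.

Request:
servo_tool --increments '[{"claw": 1,"x": 0.061,"y": 0.232,"z": 0,"ax": 0,"ay": 0,"az": 0},{"claw": 1,"x": 0.061,"y": 0.232,"z": 0,"ax": 0,"ay": 0,"az": 0},{"claw": 1,"x": 0,"y": 0,"z": 0,"ax": 0,"ay": 0,"az": 0},{"claw": 1,"x": 0,"y": 0,"z": 0,"ax": 0,"ay": 0,"az": 0}]'

```text
clock: 9.5
tcp_pos: [0.5394, 0.1966, 0.0443]
orientation: [0.0, 0.792, 0.61, -0.0]
wrist_force: [-1.3, -4.7, 4.2]
finger_gap: 0.0351
```

```bash
python3 snap.py w9
```

```text
9.5 [0.53941954 0.19661422 0.04425676] [ 4.000e-04  7.922e-01  6.102e-01 -4.000e-04] [-1.33 -4.72  4.23] [-0.959  0.252 -0.224] 0.03511241615024351
tcp jig mm 4.335504618658438 -0.5886265410605556
f along -4.906449131014482 across 0.08720689743982923
post yaw 75.21422279730379
```

View pics/w9z.png

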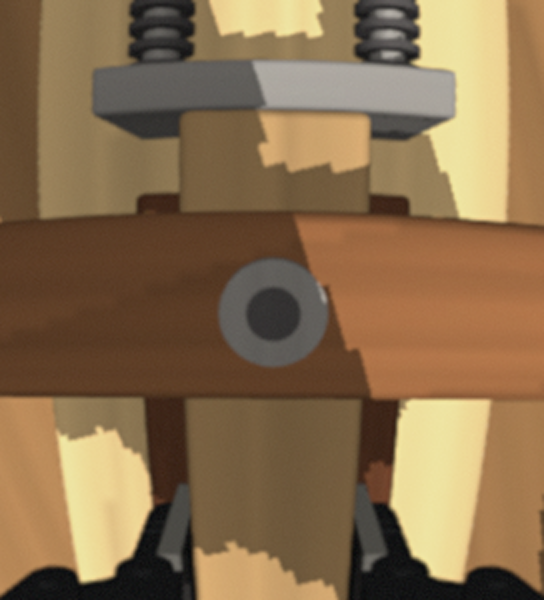

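Request:
servo_tool --increments '[{"claw": 1,"x": 0.036,"y": 0.135,"z": 0,"ax": 0,"ay": 0,"az": 0},{"claw": 1,"x": 0.036,"y": 0.135,"z": 0,"ax": 0,"ay": 0,"az": 0},{"claw": 1,"x": 0,"y": 0,"z": 0,"ax": 0,"ay": 0,"az": 0},{"claw": 1,"x": 0,"y": 0,"z": 0,"ax": 0,"ay": 0,"az": 0},{"claw": 1,"x": 0,"y": 0,"z": 0,"ax": 0,"ay": 0,"az": 0}]'

```text
clock: 10.05
tcp_pos: [0.5407, 0.2017, 0.0442]
orientation: [0.001, 0.792, 0.61, -0.002]
wrist_force: [-3.0, -11.2, 6.3]
finger_gap: 0.0351
```

```bash
python3 snap.py w10
```

```text
10.05 [0.54074092 0.20171905 0.04423604] [ 0.0014  0.7925  0.6099 -0.0016] [ -2.99 -11.15   6.3 ] [-1.874  0.431 -0.112] 0.03509653254389682
tcp jig mm 9.608557004528441 -0.5713463232232368
f along -11.548482687648834 across 0.061818083645992505
post yaw 75.16418568658094
```

View pics/w10z.png

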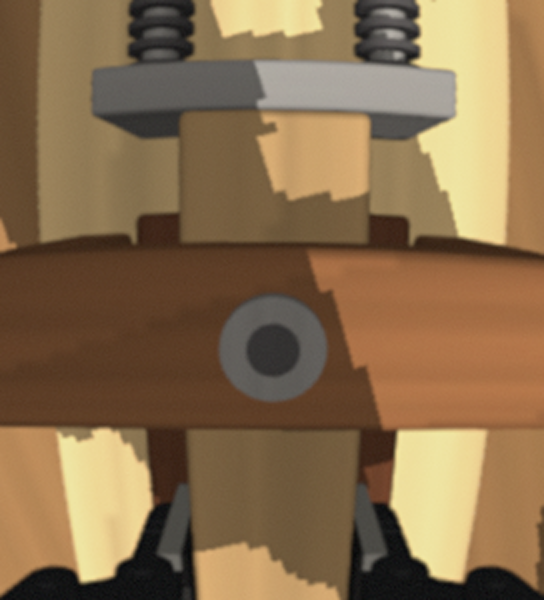

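Run:
```python
from h import *
import pickle
q=(.53775,.19257,1.31423); k,s=np.cos(q[2]),np.sin(q[2])
def J(p): d=p[:2]-np.array(q[:2]); return (1000*np.array([k*d[0]+s*d[1],-s*d[0]+k*d[1]])).round(1)
Z=lambda u,v:(u/2+120,v/2)
for n,rows in [("w8",(60+28,237,112)),("w9",(112,312,112)),("w10",(112,350,112))]:
    c=pickle.load(open(n+".pkl","rb"))
    print(n,"front top edge z57",J(px("wrist",Z(274,rows[0]),.057,c)),"bush",J(px("wrist",Z(274,rows[1]),.084,c)),"head",J(px("wrist",Z(274,rows[2]),.058,c)))
    print(" expected rows rest plate z57:",[(proj("wrist",[q[0]+k*x,q[1]+s*x,z],c)-[120,0])*2 for x,z in [(.1,.057),(.11,.057),(.07,.084)]])
```

```text
w8 front top edge z57 [96.7 -0.4] bush [69.3 -0.4] head [91.8 -0.4]
 expected rows rest plate z57: [array([271.58142181,  71.40565641]), array([271.62378634,  22.52277308]), array([271.36739401, 232.45523791])]
w9 front top edge z57 [102.9  -0.6] bush [69.5 -0.5] head [102.8  -0.6]
 expected rows rest plate z57: [array([270.7211006 , 127.21133554]), array([270.67839538,  76.06701182]), array([270.53938096, 308.40683282])]
w10 front top edge z57 [108.2  -0.7] bush [69.2 -0.5] head [108.1  -0.7]
 expected rows rest plate z57: [array([270.39981598, 154.87594032]), array([270.3048559 , 102.81424744]), array([270.32879023, 344.93388013])]
```

Request:
servo_tool --increments '[{"claw": 1,"x": 0.01,"y": 0.04,"z": 0,"ax": 0,"ay": 0,"az": 0},{"claw": 1,"x": 0,"y": 0,"z": 0,"ax": 0,"ay": 0,"az": 0},{"claw": 1,"x": 0,"y": 0,"z": 0,"ax": 0,"ay": 0,"az": 0},{"claw": 1,"x": 0,"y": 0,"z": 0,"ax": 0,"ay": 0,"az": 0},{"claw": 1,"x": 0,"y": 0,"z": 0,"ax": 0,"ay": 0,"az": 0}]'

```text
clock: 10.6
tcp_pos: [0.5408, 0.202, 0.0443]
orientation: [0.002, 0.793, 0.61, -0.002]
wrist_force: [-3.9, -13.5, 7.0]
finger_gap: 0.0351
```

Request:
servo_tool --increments '[{"claw": 1,"x": 0,"y": 0,"z": 0,"ax": 0,"ay": 0,"az": 0},{"claw": 1,"x": 0,"y": 0,"z": 0,"ax": 0,"ay": 0,"az": 0},{"claw": 1,"x": 0,"y": 0,"z": 0,"ax": 0,"ay": 0,"az": 0},{"claw": 1,"x": 0,"y": 0,"z": 0,"ax": 0,"ay": 0,"az": 0},{"claw": 1,"x": 0,"y": 0,"z": 0,"ax": 0,"ay": 0,"az": 0}]'

```text
clock: 11.1
tcp_pos: [0.5407, 0.202, 0.0442]
orientation: [0.002, 0.793, 0.61, -0.002]
wrist_force: [-3.0, -13.6, 8.5]
finger_gap: 0.0351
```

```bash
python3 snap.py w11
python3 - <<'E'
from h import *
print(env.get_state()["qvel"].round(4), env.get_state()["wrist_force"])
im=env.read_camera("scene"); cv2.imwrite("pics/s1.png",cv2.resize(im[150:300,230:400,::-1],None,fx=4,fy=4,interpolation=cv2.INTER_CUBIC))
E
```

```text
11.1 [0.54073732 0.20200918 0.04423202] [ 0.0018  0.7926  0.6097 -0.0022] [ -2.97 -13.55   8.52] [-2.324  0.528 -0.076] 0.035120153553919724
tcp jig mm 9.888273939256754 -0.49424443132555124
f along -13.864492176111861 across -0.5681434765259463
post yaw 75.13897478845084
[-0.0013  0.0012  0.0001  0.0002 -0.0015  0.0005] [ -2.3711733  -13.29416796   8.19589957]
```

View pics/s1.png

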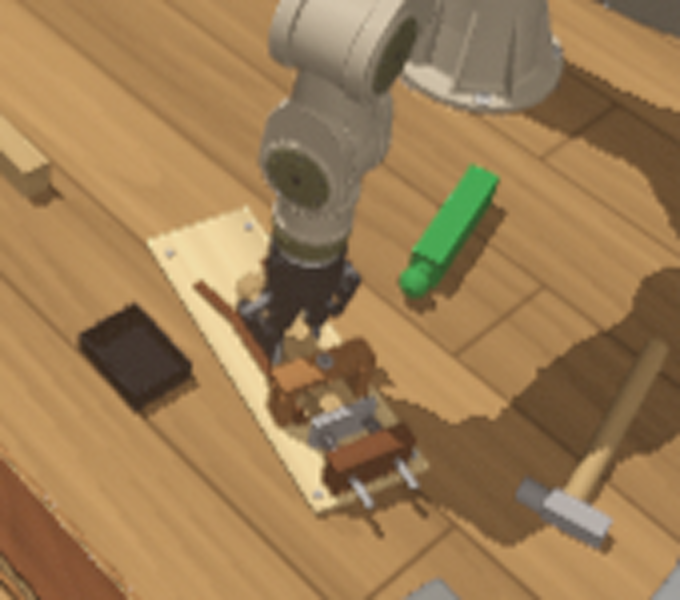

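View pics/w11z.png

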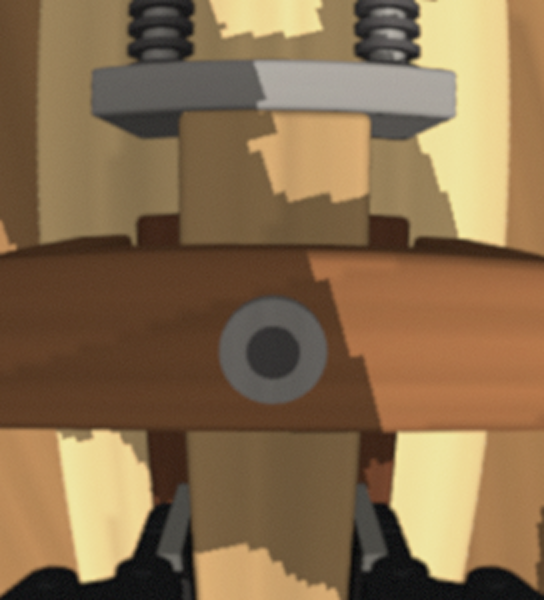

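The last 1 mm step moved the post only 0.3 mm, while both the forward and downward forces rose. That looks like bed friction from pressing down, so I'll ease the downward push a little to make the force reading cleaner.

Request:
servo_tool --increments '[{"claw": 1,"x": 0,"y": 0,"z": 0.04,"ax": 0,"ay": 0,"az": 0},{"claw": 1,"x": 0,"y": 0,"z": 0,"ax": 0,"ay": 0,"az": 0},{"claw": 1,"x": 0,"y": 0,"z": 0,"ax": 0,"ay": 0,"az": 0},{"claw": 1,"x": 0,"y": 0,"z": 0,"ax": 0,"ay": 0,"az": 0},{"claw": 1,"x": 0,"y": 0,"z": 0,"ax": 0,"ay": 0,"az": 0}]'

```text
clock: 11.7
tcp_pos: [0.5408, 0.2023, 0.0444]
orientation: [0.001, 0.793, 0.61, -0.002]
wrist_force: [-1.2, -11.2, 1.1]
finger_gap: 0.0348
```

```bash
python3 snap.py w12
```

```text
11.7 [0.540806   0.20232873 0.04439355] [ 0.0014  0.7926  0.6097 -0.0022] [ -1.2  -11.21   1.14] [-1.992  0.102 -0.193] 0.03477830488695531
tcp jig mm 10.21479548039972 -0.4795863176709709
f along -11.146704266211554 across -1.6795361023426953
post yaw 75.13789998914909
```

```bash
python3 snap.py w13; python3 -c "
from workcell import env
print(env.get_state()['qvel'].round(4)); print(env.hand_in())"
```

```text
11.75 [0.54080697 0.202331   0.04438927] [ 0.0014  0.7926  0.6097 -0.0022] [ -0.38 -12.26   1.95] [-2.052  0.05  -0.206] 0.03514129718155491
tcp jig mm 10.217230712746089 -0.4799466610502772
f along -11.954067314162849 across -2.7413359031031606
post yaw 75.13896266056175
[ 0.0007 -0.0008 -0.0001  0.0009 -0.0005 -0.0006]
the job is handed in; nothing more can be done
None
```

The finial post is in the track, square end leading and under the bridge. The gripper is holding it pressed against the stop plate. I handed in at 11.75 s; `hand_in` gives no verdict, so I don't know how it was judged.

**Last checks:**
- **Position:** the tool sits about 0.5 mm off the track's centre line and within about 0.2° of its direction. Its height matches the post lying flat on the bed.
- **Press:** the wrist reads 11–12 N along the track, including a little bed friction. From the pictures the plate is back about 8.5–9 mm, so I put the contact at roughly 9–11 N. Both are inside your 6–15 limits.
- **Hold:** grip is set to 60 N, the finger gap is 35 mm on the 36 mm post, and the arm is still.
- **Bystanders:** nothing else was touched that I know of. I only rechecked some of them, by eye, in the last overview picture.

**What disagreed:**
- **Stuck step:** my last 1 mm push moved the post only 0.3 mm while the forward force rose to 14 N. That was friction from pressing down on the bed. Raising the commanded height by 1 mm brought the force back to 11–12 N.
- **Sideways force:** the last reading showed 2–3 N across the track, up from about 0.6 N before I eased the downward push. I took it as noise or light contact with a guide strip and left it.

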